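Tip the fallen battery cell upright in its deep case

ROBOT

A 6-joint arm with a two-finger parallel gripper is mounted at the origin on the work surface. World frame = base frame: x ahead of the robot, y to its left, z up, the work surface at z = 0. Lengths are in m, angles in degrees, forces in N, time in s.
With the tool pointing down it reaches from about 0.275 to 0.75 m from the base axis. Payload 10.2 kg.
Tool frame: the origin (TCP) lies on the centre line of the jaws, within the pads' length; the fingertips stand 17 mm ahead of it and the grasp point (between the pads) lies 2 mm behind it; z points along the fingers, y is the line along which they close (so a half turn about z gives the same grasp; the last joint's range is limited). The gripper opens to 85 mm and grips with 20 to 120 N. Pads are 22 mm wide; open, the fingers measure 114 mm over their backs; the gripper's body (76 mm by 85 mm) begins 54 mm behind the grasp point. The pads swing forward as they close: fully open they stand 13 mm farther back than shut.
Start: joints at [57.216, 17.928, 85.812, -0, 76.261, -12.8], TCP at [0.179, 0.493, 0.248] pointing down, gripper open.
Joint ranges: [-168.41, 168.41], [-55.51, 124.54], [10.69, 146.95], [-70.63, 250.63], [1, 178], [-165.06, 165.06]. Speed limits (degrees/s): [136.94, 136.94, 172.46, 180, 180, 180].

INTERFACE

Orientations are given as [roll, pitch, yaw] about the fixed x, y, z axes, in that order (R = Rz(yaw) Ry(pitch) Rx(roll)).
In Python, from workcell import * gives the robot as it stands.
- The arm moves only by the shell command python3 -m handwheel FILE [OPENING] [FORCE], which reads ROWS from the file FILE. ROWS is a JSON object with one list for each field, all of the same length, 1 to 8, a row being the entries at one place: tx, ty, tz (the shift in fractions of the full range, 1 being 80 cm), drx, dry, drz (a rotation vector in fractions of the full range, 1 being 120 degrees); each row is the pose to reach, as a shift and turn from the pose commanded when the command began, along the tool's axes at that moment; what a row does not reach only later rows make up. A row lasts 1/8 s, in which the tool goes at most 0.0625 m and 10.7 degrees, less where a joint would pass 70% of its speed; a pose out of reach is approached as far as the arm can. OPENING is the opening from 0.0 (shut) to 1.0 (fully open), set as the command begins (- or left out keeps the last). The fingers move at their own pace and stop on an object; FORCE is the grip in N (left out, the last holds). Time passes only in rows, so rows that do not move let the fingers close. It prints the time, the measured TCP pose, the force, the opening and the grip force at its end. No shift or turn number may pass 1 either way. Input that does not fit is refused with a message, and nothing moves.
- get_obs(): the state, without advancing time (a new reading comes with each control period).
- grab_frame(name): name is "scene" or "side" or "wrist"; returns the picture (480x640x3 uint8, red, green, blue); there is no depth.
- camera_model(name): a dict with "camera_matrix" (3x3 intrinsics, pixels), "rvec" (rotation vector, rad) and "tvec" (3), from world to camera coordinates, as OpenCV has them. Camera axes: x right, y down, z forward; pixel columns grow to the right and rows downward; lengths in m; the calibration is good to about 2 mm. A picture is of the moment at which its call begins: read the wrist's pose just before it. camera_model takes no time and is no camera call; for the wrist camera it gives the pose at the moment of the call.
- job_done(): hands the job in; it is judged then, once.
The state is a dict: "clock": time; "joint_positions": joint angles; "qd": joint speeds; "tau": joint torques, N m; "position": TCP position; "ee_rot": TCP orientation; "wrist_force": force on the tool from outside, world axes, zero at the start; "moment": the same for the moment, N m; "grip_width": opening from 0.0 (shut) to 1.0 (fully open); "finger_force": force on a finger pad.
Only numpy, scipy, OpenCV 4.12 (cv2) and the standard library are available. Lean on these libraries where they do the work, as an engineer would, in place of code of your own. Each camera call takes 0.05 s, during which the arm holds its last target. There are 200 camera calls.

TASK

A battery cell has fallen over inside the deep steel case. Tip it up inside the case, without lifting its foot out over the rim, so that it stands upright on the case floor with its terminals up, snug and square against the end wall nearest its foot, leaving room for the next cells; then let go. Do it gently: do not let the cell fall, do not shove the case along the bench, and leave the spare cell, the meter and the screwdriver alone.

Things in the scene. Friction and masses are not known exactly. Their poses are not given: they have to be found in the camera images.
- cell: Fallen cell: aluminium bar 42 (its x) x 46 (y) x 170 mm (z), 0.5 to 0.75 kg; on the top end two brass posts, 12 mm across, 8 mm tall. Origin: centre of the foot face; z towards the posts. It starts leaning about 35 deg above level along the case's x: foot low at the case's -x end wall, top end on the far (+x) wall just below the rim. Grip it across its y faces, 46 mm apart.
- case: Open-topped grey steel case, loose on the bench, 2.5 kg: inside 164 mm (x) by 170 mm (y), walls 5 mm, floor 6 mm thick, rim 110 mm above the bench. Origin: centre of its underside, z up. Its -x end wall, on the robot's side, inner face 82 mm from the origin, is the one nearest the cell's foot. A push of some 10 N or more slides it.
- case_endwall (a point): Point on the inner face of that end wall, at mid-width, at the height of the case's inner floor (6 mm above the bench). Axes as the case: +x points from the end wall into the case.
- cell_top (a point): Centre of the cell's terminal end face, 170 mm from the origin along its z (the posts stand 8 mm beyond it). Axes as the cell.
- spare_cell: Bystander: a second, equal cell standing upright on the bench outside the case. Origin: centre of its foot.
- meter: Bystander: yellow multimeter lying flat, 150 x 75 x 35 mm, with a dial 8 mm higher. Origin: centre of its underside.
- screwdriver: Bystander: screwdriver lying on the bench, 190 mm long, along its own x.
Not all that is in view belongs to the job. Leave any blue or turquoise look-alike of the cell alone.

How it is judged (in metres and radians):
At the end, for the whole second after the job is handed in: The cell stands upright (within 0.05 rad, terminals up) with its foot on the case floor (within 3 mm), its side against the case's end wall (gap at the foot under 2.5 mm, at the top under 6 mm), square to that wall within 0.09 rad, at rest and let go; the case stands level (angle between cell's own z axis and vertical below 0.05 rad and x of cell in the frame of case_endwall between 0.017 and 0.0235 m and x of cell_top in the frame of case_endwall below 0.027 m and z of cell in the frame of case_endwall between -0.003 and 0.003 m and y of cell in the frame of case_endwall between -0.065 and 0.065 m and angle between the x axis of cell and the x axis of case, either way round below 0.09 rad and linear speed of cell below 0.02 m/s and angle between case's own z axis and vertical below 0.02 rad and contact force between cell and the fingers below 0.1 N); the robot touches nothing.
It fails at once if the cell's foot was lifted out of the case, above its rim (z of cell in the frame of case_endwall above 0.104 m).
It fails at once if the cell was let fall or flung (it turned faster than 2.5 rad/s) (angular speed of cell above 2.5 rad/s).
It fails at once if the case was shoved more than 20 mm from its place (distance of case from where it was at the start of the episode above 0.02 m).
It fails at once if a bystander (spare cell, meter or screwdriver) was moved more than 20 mm (distance of any of spare_cell, meter, screwdriver from where it was at the start of the episode above 0.02 m).
It also fails if it takes over 42 s, if anything falls off the work surface, if the arm or the gripper's body presses on something with over 40 N, if the wrist force passes 120 N, or if a joint passes its speed limit or range.

## Working session

There is one attempt and no reset: what is moved stays moved. The work goes in short steps, Python scripts to look and compute and a shell command to move; the robot and the scene stay as the last step left them, time stands still between calls to the robot, and variables do not carry over. Pictures are saved under pics/ and viewed, at most 13 in all, crops included, and the job is handed in when it is done.

```bash
mkdir -p pics; python3 - <<'E'
from workcell import *
import cv2,numpy as np
for n in("scene","side"):
    cv2.imwrite(f"pics/{n}0.png",grab_frame(n)[:,:,::-1]); m=camera_model(n)
    R=cv2.Rodrigues(np.array(m["rvec"]))[0]; print(n,-R.T@np.array(m["tvec"]).ravel(),R[2],m["camera_matrix"][0][0])
o=get_obs();print(o)
E
```

```text
scene [ 1.34700304 -0.45712671  0.91346368] [-0.65756896  0.37437116 -0.65379606] 484.0638743548042
side [-0.10820512 -0.67628856  0.7674277 ] [ 0.54077565  0.60090423 -0.58862195] 444.4147557955553
{'clock': 0.1, 'joint_positions': array([ 5.72149625e+01,  1.79548863e+01,  8.58471105e+01,  5.27863829e-05,
        7.62607455e+01, -1.28009478e+01]), 'qd': array([ 0.02713233, -0.02252707, -0.19577368, -0.0132397 , -0.02724729,
        0.01771442]), 'tau': array([ 4.07067389e-03, -4.12898505e+01, -2.60138565e+01, -1.16202850e-04,
        3.05435853e-03, -1.23592545e-05]), 'position': array([0.17933574, 0.49321292, 0.24782109]), 'ee_rot': array([-1.79938828e+02, -1.39514585e-02,  1.60015890e+02]), 'wrist_force': array([ 0.77296236, -0.19893643,  0.41595353]), 'moment': array([ 0.01674435, -0.05604268, -0.00867845]), 'finger_force': 0.0, 'grip_width': 1.0023972153018617}
```

View pics/scene0.png

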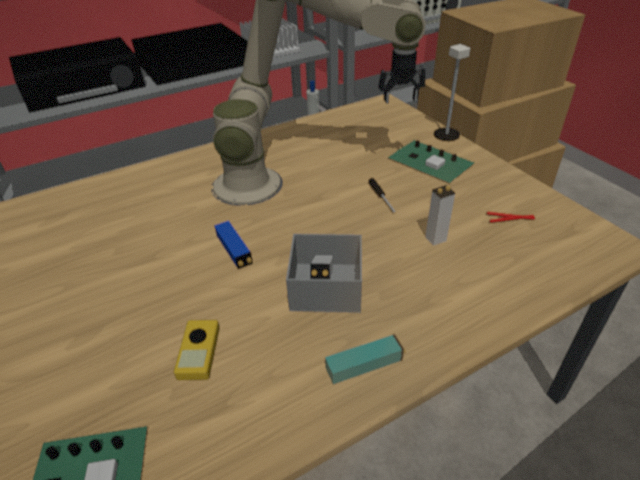

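View pics/side0.png

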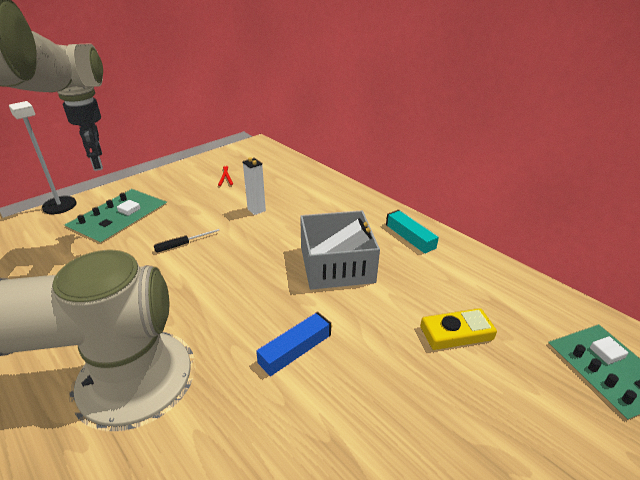

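Candidates in the scene image are the grey cell in the case (320,267), the grey cell standing on the bench (440,215, the spare), a blue block (233,244) and a turquoise block (364,358). The grey one leaning in the case fits the description. I'll confirm it in an enlarged crop.

```bash
python3 - <<'E'
import cv2,numpy as np
a=cv2.imread("pics/scene0.png")[225:320,275:375];b=cv2.imread("pics/side0.png")[200:295,285:385]
cv2.imwrite("pics/crop.png",np.hstack([cv2.resize(i,(400,380),interpolation=cv2.INTER_CUBIC) for i in(a,b)]))
E
```

```text
(no output)
```

View pics/crop.png

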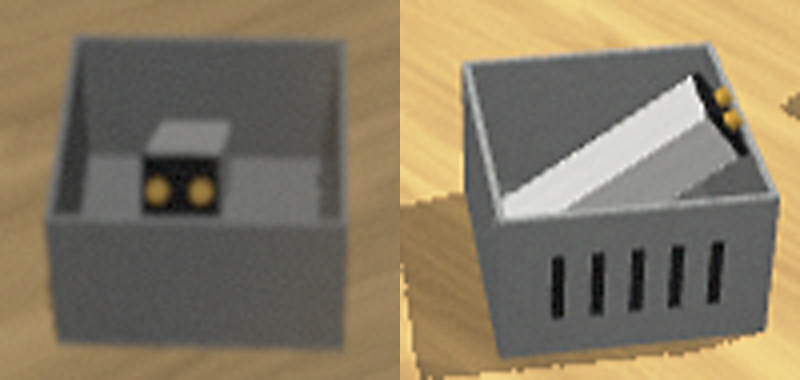

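The crop confirms it: the grey cell with black top and brass posts leans inside the case, posts at scene (314,272) and (325,273), side (366,224) and (368,230). I'll fit the case pose and then the cell from corners seen in both cameras.

```bash
cat > h.py <<'E'
from workcell import *
import cv2,numpy as np
from scipy.optimize import least_squares
from scipy.spatial.transform import Rotation as Ro
def proj(n,P):
    m=camera_model(n);return cv2.projectPoints(np.array(P,float).reshape(-1,1,3),np.array(m["rvec"]),np.array(m["tvec"]),np.array(m["camera_matrix"]),None)[0].reshape(-1,2)
def case2w(p,P): return Ro.from_euler('z',p[2]).apply(P)+[p[0],p[1],0]
def rows(pos,R,cur=None):
    "shift and rotvec in current measured tool axes to reach pos,R"
    o=get_obs(); C=Ro.from_euler('xyz',o["ee_rot"],degrees=True)
    return np.r_[C.inv().apply(np.array(pos)-o["position"]),(C.inv()*R).as_rotvec(degrees=True)].round(4)
E
python3 - <<'E'
from h import *
X,Y,Z=.087,.09,.11
SC=[((-X,-Y,Z),(293.8,234.5)),((-X,Y,Z),(361.2,234.5)),((X,-Y,Z),(286.8,280.5)),((X,Y,Z),(361.4,280.5)),((X,-Y,0),(290,311.2)),((X,Y,0),(360.7,311.7))]
SI=[((-X,Y,Z),(300.8,215.5)),((X,Y,Z),(363,211)),((X,-Y,Z),(379.5,249.5)),((-X,-Y,Z),(310,255)),((-X,-Y,0),(310.5,289)),((X,-Y,0),(377,282.5))]
def res(p):
    return np.r_[*[(proj(n,case2w(p,np.array([a for a,_ in L])))-[b for _,b in L]).ravel() for n,L in(("scene",SC),("side",SI))]]
f=least_squares(res,[.5,0,0]);print("case",f.x[:2],np.degrees(f.x[2]),np.abs(f.fun).max(),f.fun.round(1))
# cell: y offset, yaw, pitch in case frame, lower top edge on far wall
def cell(q,P):
    y,yaw,th=q; R=Ro.from_euler('zy',[yaw,np.pi/2-th])  # cell z leaned to +x
    R=Ro.from_euler('z',yaw)*Ro.from_euler('y',np.pi/2-th)
    t=np.array([-.082+.021*np.sin(th),y,.006+.021*np.cos(th)])
    return R.apply(P)+t
t=.17
CS=[((-.021,-.023,t),(310.75,263.75)),((-.021,.023,t),(329.75,264.25))]
CI=[((-.021,.023,t),(358,218.75)),((-.021,-.023,t),(362,230.5)),((.021,-.023,t),(371.5,238.75))]
def rc(q): return np.r_[*[(proj(n,case2w(f.x,cell(q,np.array([a for a,_ in L]))))-[b for _,b in L]).ravel() for n,L in(("scene",CS),("side",CI))]]
g=least_squares(rc,[0,0,np.radians(35)]);print("cell y,yaw,th",g.x[0],np.degrees(g.x[1:]),g.fun.round(1))
print("top world",case2w(f.x,cell(g.x,np.array([[0,0,0],[0,0,t]]))))
E
```

```text
case [ 0.56623735 -0.01808806] -33.10462095482749 1.1534375987794192 [-0.6 -1.   0.5 -0.2 -0.7 -0.3  1.2  0.9 -0.6  0.3  0.7  1.1 -0.5 -0.2
 -0.3 -0.8  0.8 -0.4 -0.1  0.7 -0.5  0.8 -0.5  0.5]
cell y,yaw,th -0.002292356235166574 [-3.83051211 34.57215837] [-0.5 -0.5 -0.2  0.2  2.1 -0.6  1.2 -2.3  0.1  0.2]
top world [[ 0.50627801  0.01826926  0.02329166]
 [ 0.61816637 -0.06584623  0.11975708]]
```

```bash
cat >> h.py <<'E'
CP=np.array([0.566,-0.018,np.radians(-33.1)])
def tool(alpha): return Ro.from_euler('z',CP[2])*Ro.from_euler('y',alpha,degrees=True)*Ro.from_matrix([[-1,0,0],[0,1,0],[0,0,-1]])
E
python3 - <<'E'
from h import *
print(rows([.55,-.01,.34],tool(0)))
E
```

```text
[-5.20300e-01 -3.46300e-01 -9.19000e-02 -6.25000e-02 -6.90000e-03
  1.31159e+01]
```

Careful with the scale: shifts go in shares of 80 cm and turns go in shares of 120 degrees. That gives: -0.35 m / 0.8 = -0.4375, -0.3 m / 0.8 = -0.375, 13.1 degrees / 120 = 0.1092.

```bash
echo '{"tx": [0,-0.0625,-0.125,-0.1875,-0.25,-0.3125,-0.375,-0.4375],"ty": [0,-0.0375,-0.0813,-0.125,-0.1663,-0.2075,-0.25,-0.2913],"tz": [-0.075,-0.1125,-0.1125,-0.1125,-0.1125,-0.1125,-0.1125,-0.1125],"drx": [0,0,0,0,0,0,0,0],"dry": [0,0,0,0,0,0,0,0],"drz": [0,0.0167,0.0333,0.05,0.0667,0.0833,0.1,0.1092]}' > path.dat && python3 -m handwheel path.dat 1.0 && echo '{"tx": [-0.0625,-0.125,-0.1875,-0.2125,-0.2125,-0.2125],"ty": [-0.0413,-0.0838,-0.125,-0.1413,-0.1413,-0.1413],"tz": [0,0,0,0,0,0],"drx": [0,0,0,0,0,0],"dry": [0,0,0,0,0,0],"drz": [0,0,0,0,0,0]}' > path.dat && python3 -m handwheel path.dat && python3 - <<'E'
from h import *
print(get_obs()["position"],get_obs()["ee_rot"])
cv2.imwrite("pics/w1.png",grab_frame("wrist")[:,:,::-1])
X,Y=.082,.085
print(proj("wrist",case2w(CP,np.array([[a*X,b*Y,.11] for a in(-1,1) for b in(-1,1)]))))
E
```

```text
clock: 1.1
position: [0.4295, 0.153, 0.3382]
ee_rot: [-180.0, -0.0, 146.9]
wrist_force: [0.3, 0.5, -0.6]
grip_width: 1.002
finger_force: 0.0
clock: 1.85
position: [0.5092, -0.0314, 0.3384]
ee_rot: [180.0, -0.0, 147.0]
wrist_force: [0.8, 0.5, 0.4]
grip_width: 1.001
finger_force: 0.0
[ 0.50915287 -0.03140875  0.33840622] [ 1.79983576e+02 -1.20368277e-02  1.46988034e+02]
[[286.22265714 172.74198706]
 [449.34180125 173.2011296 ]
 [290.89747407 313.24686525]
 [434.14066409 313.60456538]]
```

View pics/w1.png

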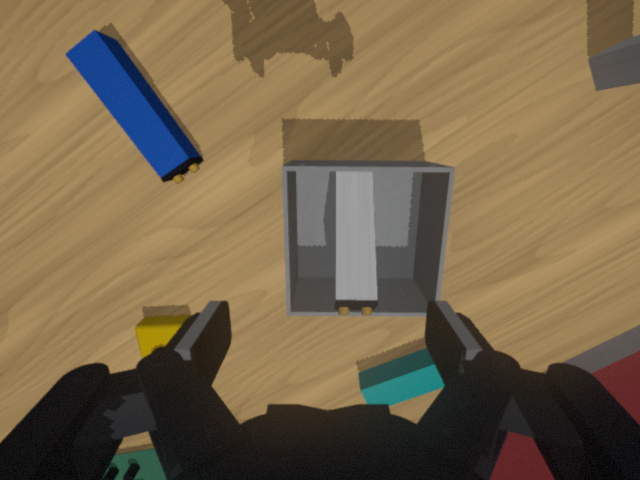

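The wrist view shows the case rim's inner corners at about (288,168), (449,168), (291,313), (438,313). The cell lies along case x, from its foot edge (336–372,171) to its top edge (336–377,300), posts at (344,311) and (367,311). Refitting with all three views.

```bash
python3 - <<'E'
from h import *
X,Y,Z=.087,.09,.11; x,y=.082,.085
SC=[((-X,-Y,Z),(293.8,234.5)),((-X,Y,Z),(361.2,234.5)),((X,-Y,Z),(286.8,280.5)),((X,Y,Z),(361.4,280.5)),((X,-Y,0),(290,311.2)),((X,Y,0),(360.7,311.7))]
SI=[((-X,Y,Z),(300.8,215.5)),((X,Y,Z),(363,211)),((X,-Y,Z),(379.5,249.5)),((-X,-Y,Z),(310,255)),((-X,-Y,0),(310.5,289)),((X,-Y,0),(377,282.5))]
W=[((-X,-Y,Z),(283,166.5)),((-X,Y,Z),(453,167)),((X,-Y,Z),(289,316.5)),((X,Y,Z),(440,316)),((-x,-y,Z),(288,170)),((-x,y,Z),(449,171)),((x,-y,Z),(291.5,312)),((x,y,Z),(437,313))]
A=[("scene",SC),("side",SI),("wrist",W)]
r=lambda p,A=A:np.r_[*[(proj(n,case2w(p,np.array([a for a,_ in L])))-[b for _,b in L]).ravel() for n,L in A]]
for S in (A,A[2:]):
    f=least_squares(lambda p:r(p,S),CP);print("case",f.x[:2],np.degrees(f.x[2]));print(f.fun.round(1))
f=least_squares(r,CP)
t=.17
def cell(q,P):
    R=Ro.from_euler('z',q[1])*Ro.from_euler('y',np.pi/2-q[2])
    return R.apply(P)+[-.082+.021*np.sin(q[2])+q[3],q[0],.006+.021*np.cos(q[2])]
CS=[((-.021,-.023,t),(310.75,263.75)),((-.021,.023,t),(329.75,264.25))]
CI=[((-.021,.023,t),(358,218.75)),((-.021,-.023,t),(362,230.5)),((.021,-.023,t),(371.5,238.75))]
CW=[((-.021,-.023,t),(335.5,300)),((-.021,.023,t),(376.5,300)),((-.021,-.023,0),(336,171)),((-.021,.023,0),(372,171))]
rc=lambda q:np.r_[*[(proj(n,case2w(f.x,cell(q,np.array([a for a,_ in L]))))-[b for _,b in L]).ravel() for n,L in(("scene",CS),("side",CI),("wrist",CW))]]
g=least_squares(rc,[0,0,np.radians(35),0]);print("cell y,yaw,th,dx",g.x,np.degrees(g.x[1:3]),g.fun.round(1))
print("top",case2w(f.x,cell(g.x,np.array([[0,0,0],[0,0,t]]))))
E
```

```text
case [ 0.56544402 -0.01650282] -32.85155106284
[-0.4 -1.2  0.7 -0.6 -0.2 -0.6  1.7  0.4 -0.  -0.1  1.2  0.5 -1.2 -0.2
 -1.1 -1.   0.2 -0.6 -0.6  0.6 -1.   0.7 -1.1  0.2 -1.2  0.5  2.4 -0.3
 -1.1 -0.2 -0.8  0.1 -1.2  1.9  1.1  0.6  0.5  0.6 -1.6 -0.6]
case [ 0.56528847 -0.01612669] -32.80349669009646
[-1.1  0.2  2.6 -0.7 -0.8 -0.4 -0.5 -0.2 -1.1  1.6  1.3  0.2  0.7  0.4
 -1.3 -0.9]
cell y,yaw,th,dx [-9.97911239e-03 -1.79238998e-02  6.16387648e-01 -5.20941474e-05] [-1.02696381 35.31641079] [-0.6 -1.3 -0.2 -1.4  0.7 -0.9  0.8 -2.7 -0.3 -0.6 -1.   4.3  0.5  5.
 -0.5 -4.9  0.5 -4.3]
top [[ 0.50129897  0.0130388   0.02313541]
 [ 0.61646333 -0.06428578  0.12141094]]
```

```bash
cat >> h.py <<'E'
CP=np.array([0.5654,-0.0165,np.radians(-32.85)]); CY=-.012; S=.143; A0=27.
def tcp(th,A=None,dx=0,dz=0,back=0):
    "tool pose holding the cell at lean th (deg above level), foot touching wall and floor, shifted dx,dz in case frame"
    a=np.radians(th); A=A0-(th-35) if A is None else A
    R=tool(A); g=np.array([-.082+.021*np.sin(a)+S*np.cos(a)+dx,CY,.006+.021*np.cos(a)+S*np.sin(a)+dz])
    return case2w(CP,g)+R.apply([0,0,.002-back]),R
E
python3 - <<'E'
from h import *
P=tcp(35,back=.1);print(P[0],rows(*P)); print(rows(*tcp(35)))
E
```

```text
[ 0.63590621 -0.07630941  0.19254226] [-0.1308  0.0312  0.146   0.0457 27.0069 -0.1297]
[-0.0854  0.0311  0.2351  0.0457 27.0069 -0.1297]
```

In the tool's units: 0.146 m / 0.8 = 0.1825, -0.131 m / 0.8 = -0.1638, 27 degrees / 120 = 0.225.

```bash
echo '{"tx": [-0.05,-0.1,-0.15,-0.1638,-0.1638,-0.1638,-0.1638],"ty": [0.0125,0.025,0.0388,0.0388,0.0388,0.0388,0.0388],"tz": [0.025,0.0625,0.1125,0.1625,0.1825,0.1825,0.1825],"drx": [0,0,0,0,0,0,0],"dry": [0.0583,0.1167,0.175,0.225,0.225,0.225,0.225],"drz": [0,0,0,0,-0.0008,-0.0008,-0.0008]}' > path.dat && python3 -m handwheel path.dat && python3 - <<'E'
from h import *
cv2.imwrite("pics/w2.png",grab_frame("wrist")[:,:,::-1])
print(rows(*tcp(35)))
a=np.radians(35);d=np.array([np.cos(a),0,np.sin(a)]);n=np.array([-np.sin(a),0,np.cos(a)])
t=np.array([-.082+.021*np.sin(a),-.0105,.006+.021*np.cos(a)])
print(proj("wrist",case2w(CP,np.array([t+.17*d+.021*n+[0,y,0] for y in(-.025,.021)]))), proj("wrist",case2w(CP,np.array([[x,y,.11] for x in(-.082,.082) for y in(-.085,.085)]))))
E
```

```text
clock: 2.78
position: [0.6363, -0.0774, 0.1958]
ee_rot: [179.9, -26.7, 147.1]
wrist_force: [0.2, 0.2, 0.0]
grip_width: 0.999
finger_force: 0.0
[ 1.000e-04  6.000e-04  1.033e-01  1.156e-01  3.132e-01 -3.850e-02]
[[289.7815877  257.56569178]
 [364.88445733 257.52211286]] [[232.32782389  80.77460331]
 [454.7591512   80.80006986]
 [221.09818508 298.54225071]
 [470.10996631 298.35771037]]
```

View pics/w2.png

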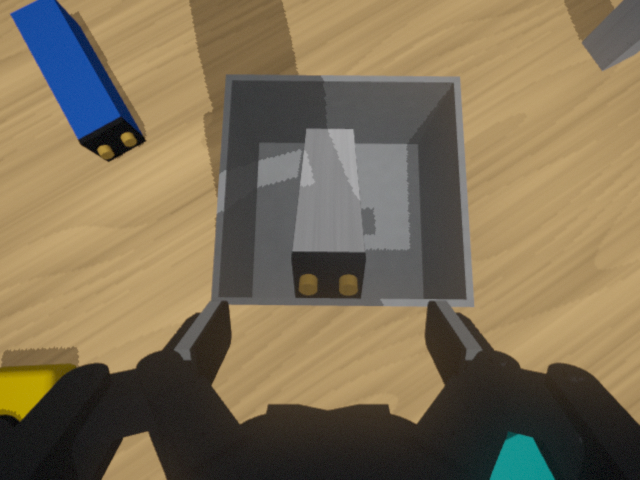

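The case corners match the prediction, and the cell's top edge (293–365,251) is centred between the fingers. I'll advance and grip.

In the tool's units: 0.103 m / 0.8 = 0.1288, 0.085 m / 0.8 = 0.1063, 0.3 degrees / 120 = 0.0025.

```bash
echo '{"tx": [0,0,0,0,0,0],"ty": [0.0013,0.0013,0.0013,0.0013,0.0013,0.0013],"tz": [0.0375,0.075,0.1063,0.1288,0.1288,0.1288],"drx": [0,0,0,0,0,0],"dry": [0.0025,0.0025,0.0025,0.0025,0.0025,0.0025],"drz": [0,0,0,0,0,0]}' > path.dat && python3 -m handwheel path.dat && echo '{"tx": [0,0,0,0,0,0],"ty": [0,0,0,0,0,0],"tz": [0,0,0,0,0,0],"drx": [0,0,0,0,0,0],"dry": [0,0,0,0,0,0],"drz": [0,0,0,0,0,0]}' > path.dat && python3 -m handwheel path.dat 0.0 80 && python3 - <<'E'
from h import *
cv2.imwrite("pics/s3.png",cv2.resize(grab_frame("side")[180:300,270:420,::-1],(750,600),interpolation=cv2.INTER_CUBIC))
E
```

```text
clock: 3.58
position: [0.5983, -0.0521, 0.1024]
ee_rot: [179.9, -27.1, 147.1]
wrist_force: [-0.4, 0.1, 0.0]
grip_width: 1.001
finger_force: 0.0
clock: 4.32
position: [0.5975, -0.0521, 0.1006]
ee_rot: [180.0, -27.3, 147.0]
wrist_force: [0.3, -2.9, 2.0]
grip_width: 0.525
finger_force: 80.9
```

View pics/s3.png

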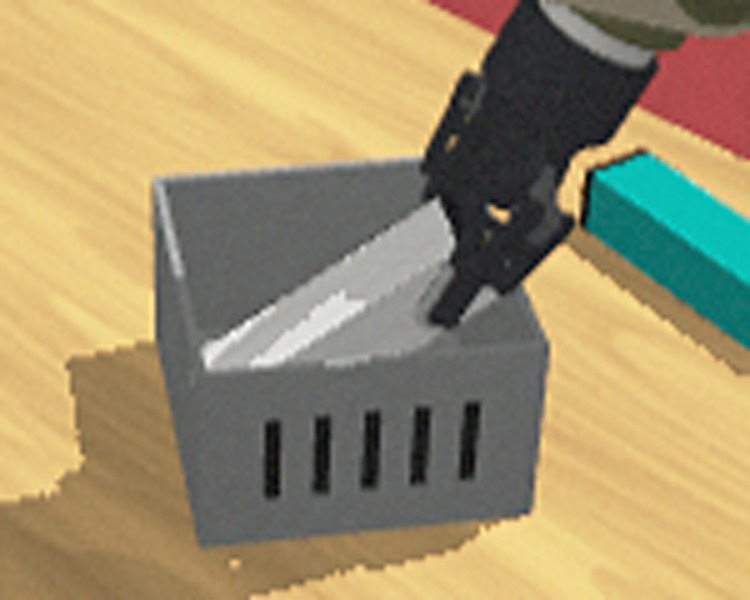

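The finger pads hold the cell near its top (side view, pads at about crop (450,300)), gripped at 46 mm. Computing the tip-up rows.

```bash
python3 - <<'E'
from h import *
p0,R0=tcp(35)
for th,dx,dz in[(35,0,.006),(38,0,.01),(42,.002,.01),(47,.004,.01),(52,.005,.01),(57,.006,.01),(62,.006,.01),(67,.006,.01),(72,.006,.01),(77,.006,.01),(82,.006,.01),(86,.006,.01),(90,.006,.01)]:
    p,R=tcp(th,dx=dx,dz=dz)
    print(th,R0.inv().apply(p-p0).round(4),(R0.inv()*R).as_rotvec(degrees=True).round(1))
    if th==62:print("--");p0,R0=p,R
E
```

```text
35 [ 0.0027  0.     -0.0053] [0. 0. 0.]
38 [ 0.0101  0.     -0.0121] [-0. -3.  0.]
42 [ 0.0159  0.     -0.0166] [ 0. -7.  0.]
47 [ 0.024   0.     -0.0209] [  0. -12.  -0.]
52 [ 0.0334  0.     -0.0236] [  0. -17.   0.]
57 [ 0.0431  0.     -0.0251] [  0. -22.   0.]
62 [ 0.0538  0.     -0.025 ] [  0. -27.   0.]
--
67 [ 0.0103  0.     -0.0037] [ 0. -5.  0.]
72 [ 0.0212 -0.     -0.0064] [  0. -10.   0.]
77 [ 0.0325 -0.     -0.008 ] [  0. -15.  -0.]
82 [ 0.0443 -0.     -0.0085] [ -0. -20.   0.]
86 [ 0.0539 -0.     -0.0082] [  0. -24.   0.]
90 [ 0.0637 -0.     -0.0071] [  0. -28.   0.]
```

In the tool's units: 0.054 m / 0.8 = 0.0675, 0.043 m / 0.8 = 0.0538, -27 degrees / 120 = -0.225.

```bash
echo '{"tx": [0.0034,0.0125,0.02,0.03,0.0418,0.0538,0.0675,0.0675],"ty": [0,0,0,0,0,0,0,0],"tz": [-0.0066,-0.015,-0.0208,-0.0263,-0.0295,-0.0313,-0.0313,-0.0313],"drx": [0,0,0,0,0,0,0,0],"dry": [0,-0.025,-0.0583,-0.1,-0.1417,-0.1833,-0.225,-0.225],"drz": [0,0,0,0,0,0,0,0]}' > path.dat && python3 -m handwheel path.dat - 100 && python3 - <<'E'
from h import *
cv2.imwrite("pics/s4.png",cv2.resize(grab_frame("side")[180:300,270:420,::-1],(750,600),interpolation=cv2.INTER_CUBIC))
E
```

```text
clock: 5.38
position: [0.5658, -0.0308, 0.1477]
ee_rot: [180.0, -0.4, 147.1]
wrist_force: [0.5, -0.1, -7.3]
grip_width: 0.525
finger_force: 101.6
```

View pics/s4.png

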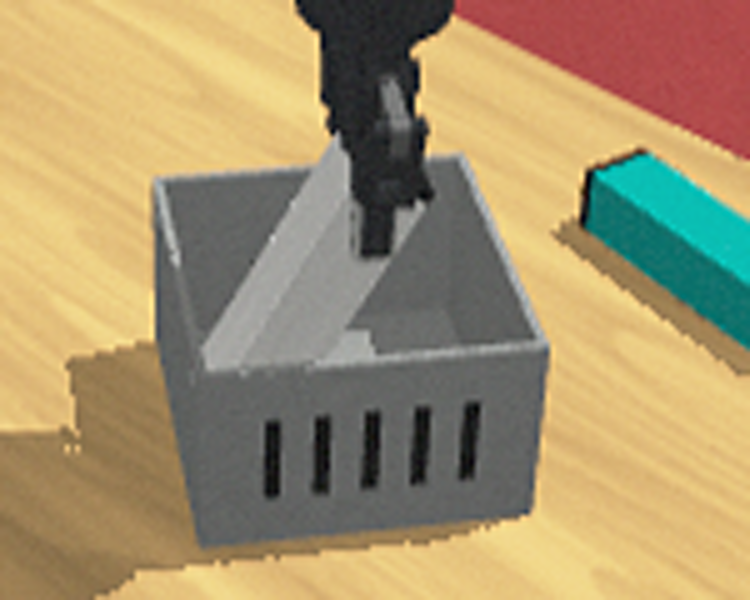

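The cell has turned with the gripper to about 60° and hangs free: 7.3 N down is its weight alone. The case has not moved, so I'll continue.

In the tool's units: 0.0637 m / 0.8 = 0.0796, 0.054 m / 0.8 = 0.0675, -28 degrees / 120 = -0.2333.

```bash
echo '{"tx": [0.0125,0.0263,0.0406,0.0554,0.0675,0.0796,0.0796,0.0796],"ty": [0,0,0,0,0,0,0,0],"tz": [-0.0046,-0.008,-0.01,-0.0106,-0.0103,-0.0088,-0.0088,-0.0088],"drx": [0,0,0,0,0,0,0,0],"dry": [-0.0417,-0.0833,-0.125,-0.1667,-0.2,-0.2333,-0.2333,-0.2333],"drz": [0,0,0,0,0,0,0,0]}' > path.dat && python3 -m handwheel path.dat && python3 - <<'E'
from h import *
s=lambda n,a,b:cv2.resize(grab_frame(n)[a:a+120,b:b+80,::-1],(400,600),interpolation=cv2.INTER_CUBIC)
cv2.imwrite("pics/s5.png",np.hstack([s("side",170,300),s("scene",200,285)]))
E
```

```text
clock: 6.42
position: [0.5142, 0.0021, 0.1548]
ee_rot: [180.0, 27.6, 146.9]
wrist_force: [0.8, 0.1, -7.4]
grip_width: 0.527
finger_force: 101.9
```

View pics/s5.png

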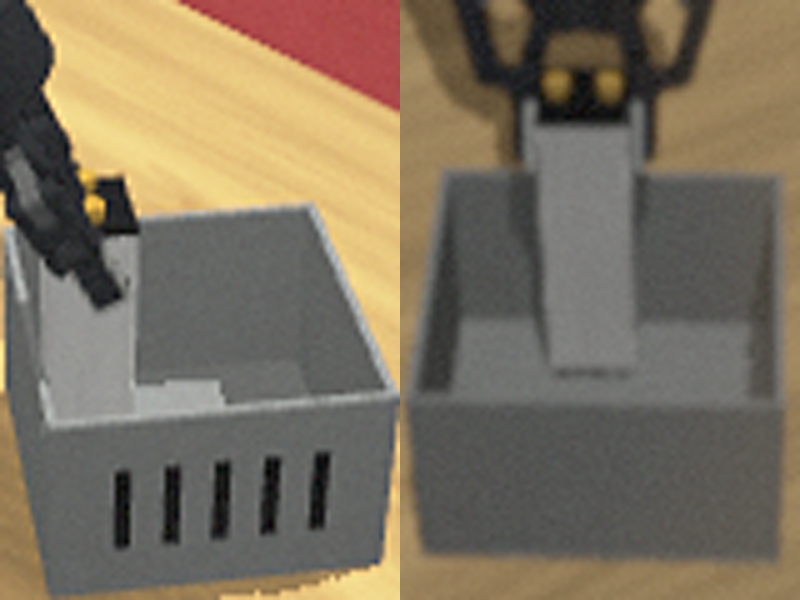

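The cell is now nearly upright just off the floor, near the -x wall. Measuring its pose from the visible corners (top edge at scene (312,225)–(331,225), foot edge at (316,274)–(331,275)).

```bash
python3 - <<'E'
from h import *
a,b,t=.021,.023,.17
L=[("scene",[((a,-b,t),(312.4,225)),((a,b,t),(331.4,224.8)),((a,-b,0),(315.6,274)),((a,b,0),(331.4,274.6))]),("side",[((a,-b,t),(327.6,217.2)),((a,b,t),(325.4,205.4))])]
def c(q,P): return case2w(CP,Ro.from_euler('zy',[0,0]).apply(Ro.from_euler('yz',[q[3],q[4]]).apply(P))+q[:3])
r=lambda q:np.r_[*[(proj(n,c(q,np.array([x for x,_ in l])))-[y for _,y in l]).ravel() for n,l in L]]
f=least_squares(r,[-.055,-.012,.014,0,0]);print("foot rel wall",f.x[0]+.082,f.x[1],f.x[2]-.006,np.degrees(f.x[3:]),f.fun.round(1))
o=get_obs();E=tcp(90,dx=.006,dz=.01);print("expected",E[0],"case dir",case2w([0,0,CP[2]],np.array([[1,0,0]])))
C=Ro.from_euler('xyz',o["ee_rot"],degrees=True)
print("tool per 1mm down",C.inv().apply([0,0,-.001]),"per 1mm -x",C.inv().apply(case2w([0,0,CP[2]],np.array([[-.001,0,0]]))))
E
```

```text
foot rel wall 0.025624706249828468 -0.009833127754338446 0.0055842340296739755 [ 0.96412545 -2.29930724] [-0.1 -0.3 -0.3  0.6 -0.6 -0.   0.8  0.   0.1 -1.  -0.3  0.8]
expected [0.51347436 0.00274384 0.1572341 ] case dir [[ 0.84009355 -0.54244154  0.        ]]
tool per 1mm down [ 4.64082174e-04 -3.32697590e-07  8.85792089e-04] per 1mm -x [[ 8.85786084e-04 -3.52695719e-06 -4.64080353e-04]]
```

In the tool's units: 0.0035 m / 0.8 = 0.0044, 0.0026 m / 0.8 = 0.0033.

```bash
echo '{"tx": [0.0009,0.0018,0.0024,0.0024],"ty": [0,0,0,0],"tz": [0.0016,0.0033,0.0044,0.0044],"drx": [0,0,0,0],"dry": [0,0,0,0],"drz": [0,0,0,0]}' > path.dat && python3 -m handwheel path.dat && echo '{"tx": [0.0003,0.0006,0.0006],"ty": [0,0,0],"tz": [0.0005,0.0011,0.0011],"drx": [0,0,0],"dry": [0,0,0],"drz": [0,0,0]}' > path.dat && python3 -m handwheel path.dat && echo '{"tx": [0.0003,0.0006,0.0006],"ty": [0,0,0],"tz": [0.0005,0.0011,0.0011],"drx": [0,0,0],"dry": [0,0,0],"drz": [0,0,0]}' > path.dat && python3 -m handwheel path.dat
```

```text
clock: 7.02
position: [0.5134, 0.0027, 0.1508]
ee_rot: [180.0, 27.7, 147.0]
wrist_force: [0.6, -1.1, -7.0]
grip_width: 0.524
finger_force: 101.9
clock: 7.4
position: [0.5134, 0.0027, 0.1498]
ee_rot: [180.0, 27.7, 147.0]
wrist_force: [0.0, 0.1, -6.5]
grip_width: 0.529
finger_force: 101.9
clock: 7.78
position: [0.5133, 0.0027, 0.1487]
ee_rot: [180.0, 27.7, 147.0]
wrist_force: [0.0, 0.0, -7.5]
grip_width: 0.525
finger_force: 101.9
```

In the tool's units: 0.0009 m / 0.8 = 0.0011, 0.0005 m / 0.8 = 0.0006.

```bash
for i in 1; do echo '{"tx": [0.0003,0.0006,0.0006],"ty": [0,0,0],"tz": [0.0005,0.0011,0.0011],"drx": [0,0,0],"dry": [0,0,0],"drz": [0,0,0]}' > path.dat && python3 -m handwheel path.dat; done; echo '{"tx": [0.0003,0.0006,0.0006],"ty": [0,0,0],"tz": [0.0005,0.0011,0.0011],"drx": [0,0,0],"dry": [0,0,0],"drz": [0,0,0]}' > path.dat && python3 -m handwheel path.dat
```

```text
clock: 8.15
position: [0.5133, 0.0027, 0.1477]
ee_rot: [180.0, 27.7, 147.0]
wrist_force: [0.5, -0.0, -6.8]
grip_width: 0.526
finger_force: 101.9
clock: 8.52
position: [0.5133, 0.0027, 0.1467]
ee_rot: [180.0, 27.7, 147.0]
wrist_force: [0.4, 0.8, -6.9]
grip_width: 0.53
finger_force: 101.9
```

In the tool's units: 0.0009 m / 0.8 = 0.0011, 0.0005 m / 0.8 = 0.0006.

```bash
echo '{"tx": [0.0003,0.0006,0.0006],"ty": [0,0,0],"tz": [0.0005,0.0011,0.0011],"drx": [0,0,0],"dry": [0,0,0],"drz": [0,0,0]}' > path.dat && python3 -m handwheel path.dat
```

```text
clock: 8.9
position: [0.5133, 0.0027, 0.1457]
ee_rot: [180.0, 27.7, 147.0]
wrist_force: [-0.4, 0.4, -6.9]
grip_width: 0.53
finger_force: 102.0
```

In the tool's units: 0.0009 m / 0.8 = 0.0011, 0.0005 m / 0.8 = 0.0006.

```bash
echo '{"tx": [0.0003,0.0006,0.0006],"ty": [0,0,0],"tz": [0.0005,0.0011,0.0011],"drx": [0,0,0],"dry": [0,0,0],"drz": [0,0,0]}' > path.dat && python3 -m handwheel path.dat
```

```text
clock: 9.28
position: [0.5137, 0.0027, 0.1456]
ee_rot: [180.0, 27.8, 147.0]
wrist_force: [-2.1, 1.1, 5.3]
grip_width: 0.525
finger_force: 103.5
```

In the tool's units: 0.0009 m / 0.8 = 0.0011, 0.0005 m / 0.8 = 0.0006.

```bash
echo '{"tx": [0.0003,0.0006,0.0006],"ty": [0,0,0],"tz": [0.0005,0.0011,0.0011],"drx": [0,0,0],"dry": [0,0,0],"drz": [0,0,0]}' > path.dat && python3 -m handwheel path.dat
```

```text
clock: 9.65
position: [0.514, 0.0026, 0.1456]
ee_rot: [180.0, 27.9, 147.0]
wrist_force: [-7.0, 3.1, 15.7]
grip_width: 0.53
finger_force: 104.9
```

Floor contact is at TCP z = 0.1456. I'll back off 2 mm and close towards the wall.

In the tool's units: -0.0018 m / 0.8 = -0.0023, -0.0009 m / 0.8 = -0.0011.

```bash
echo '{"tx": [-0.0011,-0.0011],"ty": [0,0],"tz": [-0.0023,-0.0023],"drx": [0,0],"dry": [0,0],"drz": [0,0]}' > path.dat && python3 -m handwheel path.dat && echo '{"tx": [0.0011,0.0023,0.0023],"ty": [0,0,0],"tz": [-0.0006,-0.0011,-0.0011],"drx": [0,0,0],"dry": [0,0,0],"drz": [0,0,0]}' > path.dat && python3 -m handwheel path.dat && echo '{"tx": [0.0006,0.0011,0.0011],"ty": [0,0,0],"tz": [-0.0003,-0.0006,-0.0006],"drx": [0,0,0],"dry": [0,0,0],"drz": [0,0,0]}' > path.dat && python3 -m handwheel path.dat
```

```text
clock: 9.9
position: [0.5133, 0.0028, 0.1456]
ee_rot: [180.0, 27.7, 147.0]
wrist_force: [-0.5, 0.4, -1.4]
grip_width: 0.527
finger_force: 102.4
clock: 10.28
position: [0.5117, 0.0039, 0.1457]
ee_rot: [180.0, 27.7, 147.0]
wrist_force: [1.4, -0.8, -3.6]
grip_width: 0.526
finger_force: 102.3
clock: 10.65
position: [0.5107, 0.0045, 0.1457]
ee_rot: [180.0, 27.7, 147.0]
wrist_force: [1.0, -0.6, -2.5]
grip_width: 0.526
finger_force: 102.3
```

In the tool's units: 0.0009 m / 0.8 = 0.0011, -0.0005 m / 0.8 = -0.0006.

```bash
echo '{"tx": [0.0006,0.0011,0.0011],"ty": [0,0,0],"tz": [-0.0003,-0.0006,-0.0006],"drx": [0,0,0],"dry": [0,0,0],"drz": [0,0,0]}' > path.dat && python3 -m handwheel path.dat
```

```text
clock: 11.02
position: [0.5098, 0.005, 0.1457]
ee_rot: [180.0, 27.7, 147.0]
wrist_force: [1.4, -0.0, -3.6]
grip_width: 0.525
finger_force: 102.3
```

In the tool's units: 0.0009 m / 0.8 = 0.0011, -0.0005 m / 0.8 = -0.0006.

```bash
echo '{"tx": [0.0006,0.0011,0.0011],"ty": [0,0,0],"tz": [-0.0003,-0.0006,-0.0006],"drx": [0,0,0],"dry": [0,0,0],"drz": [0,0,0]}' > path.dat && python3 -m handwheel path.dat
```

```text
clock: 11.4
position: [0.5094, 0.0052, 0.1457]
ee_rot: [180.0, 27.8, 147.0]
wrist_force: [6.5, -3.4, -9.3]
grip_width: 0.527
finger_force: 101.5
```

In the tool's units: 0.0009 m / 0.8 = 0.0011, -0.0005 m / 0.8 = -0.0006.

```bash
echo '{"tx": [0.0006,0.0011,0.0011],"ty": [0,0,0],"tz": [-0.0003,-0.0006,-0.0006],"drx": [0,0,0],"dry": [0,0,0],"drz": [0,0,0]}' > path.dat && python3 -m handwheel path.dat
```

```text
clock: 11.78
position: [0.5089, 0.0055, 0.1458]
ee_rot: [179.9, 27.8, 147.0]
wrist_force: [10.7, -6.7, -11.8]
grip_width: 0.532
finger_force: 101.4
```

Wall reached: the force rose to 12 N and the TCP stopped following. I'll ease off 1 mm, settle onto the floor and check.

In the tool's units: 0.0011 m / 0.8 = 0.0014, -0.0009 m / 0.8 = -0.0011.

```bash
echo '{"tx": [-0.0011,-0.0008,-0.0008],"ty": [0,0,0],"tz": [0.0006,0.0014,0.0014],"drx": [0,0,0],"dry": [0,0,0],"drz": [0,0,0]}' > path.dat && python3 -m handwheel path.dat - 20 && python3 - <<'E'
from h import *
s=lambda n,a,b:cv2.resize(grab_frame(n)[a:a+120,b:b+80,::-1],(400,600),interpolation=cv2.INTER_CUBIC)
cv2.imwrite("pics/s6.png",np.hstack([s("side",170,300),s("scene",200,285)]))
E
```

```text
clock: 12.15
position: [0.5093, 0.0055, 0.1456]
ee_rot: [180.0, 27.8, 147.0]
wrist_force: [1.7, -1.7, 3.1]
grip_width: 0.531
finger_force: 103.2
```

View pics/s6.png

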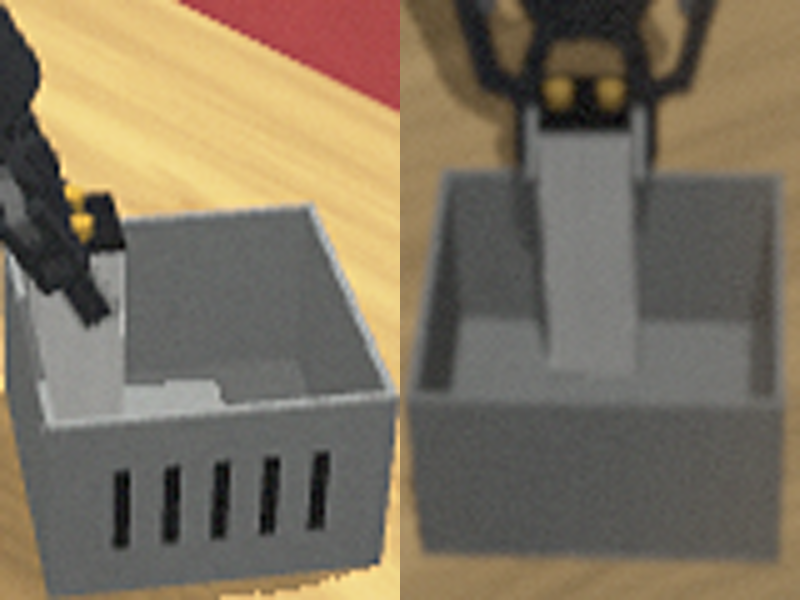

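The cell stands on the floor at the wall and the case is where it was. A quick fit before release (top edge at scene (313,226)–(331,226), foot edge at (316,274)–(332,275), side corner (325,220)).

```bash
python3 - <<'E'
from h import *
a,b,t=.021,.023,.17
L=[("scene",[((a,-b,t),(313,226.2)),((a,b,t),(331,226.2)),((a,-b,0),(315.6,274)),((a,b,0),(331.8,274.6))]),("side",[((a,-b,t),(325,220)),((a,b,t),(322.7,208.8))])]
def c(q,P): return case2w(CP,Ro.from_euler('yz',[q[3],q[4]]).apply(P)+q[:3])
r=lambda q:np.r_[*[(proj(n,c(q,np.array([x for x,_ in l])))-[y for _,y in l]).ravel() for n,l in L]]
f=least_squares(r,[-.055,-.012,.014,0,0]);print("foot rel wall",f.x[0]+.082,f.x[1],f.x[2]-.006,np.degrees(f.x[3:]),f.fun.round(1))
E
```

```text
foot rel wall 0.0167692555536771 -0.009937156611831244 -0.0026988748918052507 [ 1.82885334 -2.12811546] [-0.4 -0.3  0.2  0.3 -0.3 -0.   0.5  0.   0.1 -0.6 -0.2  0.6]
```

```bash
echo '{"tx": [0,0,0,0],"ty": [0,0,0,0],"tz": [0,0,0,0],"drx": [0,0,0,0],"dry": [0,0,0,0],"drz": [0,0,0,0]}' > path.dat && python3 -m handwheel path.dat 0.62 && python3 - <<'E'
from h import *
s=lambda n,a,b:cv2.resize(grab_frame(n)[a:a+120,b:b+80,::-1],(400,600),interpolation=cv2.INTER_CUBIC)
cv2.imwrite("pics/s7.png",np.hstack([s("side",170,300),s("scene",200,285)]))
E
```

```text
clock: 12.75
position: [0.5089, 0.0056, 0.145]
ee_rot: [180.0, 27.7, 147.0]
wrist_force: [0.4, 0.4, 0.8]
grip_width: 0.62
finger_force: 0.0
```

View pics/s7.png

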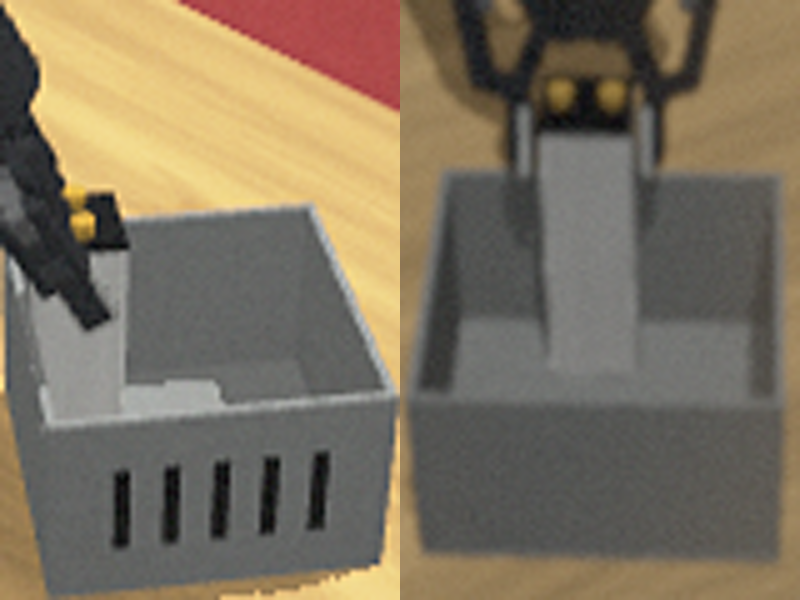

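The cell is released, standing, and its top shifted by about 1 mm. To make sure the foot is snug, I'll re-grip lightly now that it is square on its foot, and press it to the wall.

In the tool's units: 0.0005 m / 0.8 = 0.0006, -0.0003 m / 0.8 = -0.0004.

```bash
echo '{"tx": [0,0,0,0],"ty": [0,0,0,0],"tz": [0,0,0,0],"drx": [0,0,0,0],"dry": [0,0,0,0],"drz": [0,0,0,0]}' > path.dat && python3 -m handwheel path.dat 0.0 40 && echo '{"tx": [0.0004,0.0006,0.0006],"ty": [0,0,0],"tz": [-0.0003,-0.0004,-0.0004],"drx": [0,0,0],"dry": [0,0,0],"drz": [0,0,0]}' > path.dat && python3 -m handwheel path.dat
```

```text
clock: 13.35
position: [0.5091, 0.0056, 0.1452]
ee_rot: [180.0, 27.7, 147.0]
wrist_force: [-0.2, 3.0, 2.9]
grip_width: 0.533
finger_force: 41.8
clock: 13.72
position: [0.5087, 0.0058, 0.1452]
ee_rot: [180.0, 27.7, 147.0]
wrist_force: [2.3, 1.2, 0.5]
grip_width: 0.535
finger_force: 41.5
```

In the tool's units: 0.0005 m / 0.8 = 0.0006, -0.0003 m / 0.8 = -0.0004.

```bash
echo '{"tx": [0.0004,0.0006,0.0006],"ty": [0,0,0],"tz": [-0.0003,-0.0004,-0.0004],"drx": [0,0,0],"dry": [0,0,0],"drz": [0,0,0]}' > path.dat && python3 -m handwheel path.dat
```

```text
clock: 14.1
position: [0.5082, 0.0061, 0.1452]
ee_rot: [180.0, 27.7, 147.0]
wrist_force: [3.6, -1.2, -0.5]
grip_width: 0.535
finger_force: 41.3
```

In the tool's units: 0.0005 m / 0.8 = 0.0006, -0.0003 m / 0.8 = -0.0004.

```bash
echo '{"tx": [0.0004,0.0006,0.0006],"ty": [0,0,0],"tz": [-0.0003,-0.0004,-0.0004],"drx": [0,0,0],"dry": [0,0,0],"drz": [0,0,0]}' > path.dat && python3 -m handwheel path.dat
```

```text
clock: 14.48
position: [0.508, 0.0062, 0.1452]
ee_rot: [180.0, 27.8, 147.0]
wrist_force: [9.0, -3.3, -4.7]
grip_width: 0.535
finger_force: 42.4
```

In the tool's units: 0.0005 m / 0.8 = 0.0006, -0.0003 m / 0.8 = -0.0004.

```bash
echo '{"tx": [0.0004,0.0006,0.0006],"ty": [0,0,0],"tz": [-0.0003,-0.0004,-0.0004],"drx": [0,0,0],"dry": [0,0,0],"drz": [0,0,0]}' > path.dat && python3 -m handwheel path.dat
```

```text
clock: 14.85
position: [0.5079, 0.0063, 0.1453]
ee_rot: [179.9, 27.8, 147.0]
wrist_force: [13.1, -6.4, -8.7]
grip_width: 0.534
finger_force: 43.0
```

Firm wall contact after another 1.4 mm, and the case is holding. Ease off, release, and withdraw straight back along the fingers.

In the tool's units: -0.0009 m / 0.8 = -0.0011, 0.0006 m / 0.8 = 0.0008.

```bash
echo '{"tx": [-0.0009,-0.0011,-0.0011],"ty": [0,0,0],"tz": [0.0005,0.0008,0.0008],"drx": [0,0,0],"dry": [0,0,0],"drz": [0,0,0]}' > path.dat && python3 -m handwheel path.dat && echo '{"tx": [0,0,0,0],"ty": [0,0,0,0],"tz": [0,0,0,0],"drx": [0,0,0,0],"dry": [0,0,0,0],"drz": [0,0,0,0]}' > path.dat && python3 -m handwheel path.dat 0.62 && echo '{"tx": [0,0,0,0,0,0,0,0],"ty": [0,0,0,0,0,0,0,0],"tz": [0,0,0,-0.0125,-0.0375,-0.0875,-0.15,-0.15],"drx": [0,0,0,0,0,0,0,0],"dry": [0,0,0,0,0,0,0,0],"drz": [0,0,0,0,0,0,0,0]}' > path.dat && python3 -m handwheel path.dat 0.9 && python3 - <<'E'
from h import *
s=lambda n,a,b:cv2.resize(grab_frame(n)[a:a+120,b:b+80,::-1],(400,600),interpolation=cv2.INTER_CUBIC)
cv2.imwrite("pics/s8.png",np.hstack([s("side",170,300),s("scene",200,285)]))
cv2.imwrite("pics/w8.png",grab_frame("wrist")[:,:,::-1])
E
```

```text
clock: 15.22
position: [0.5081, 0.0062, 0.1452]
ee_rot: [180.0, 27.7, 147.0]
wrist_force: [3.5, -1.8, -1.8]
grip_width: 0.532
finger_force: 44.1
clock: 15.72
position: [0.5078, 0.0063, 0.1449]
ee_rot: [180.0, 27.7, 147.0]
wrist_force: [0.1, -0.4, 0.1]
grip_width: 0.62
finger_force: 0.0
clock: 16.73
position: [0.4613, 0.0374, 0.255]
ee_rot: [179.7, 28.0, 147.0]
wrist_force: [-0.2, 0.9, -0.2]
grip_width: 0.901
finger_force: 0.0
```

View pics/s8.png

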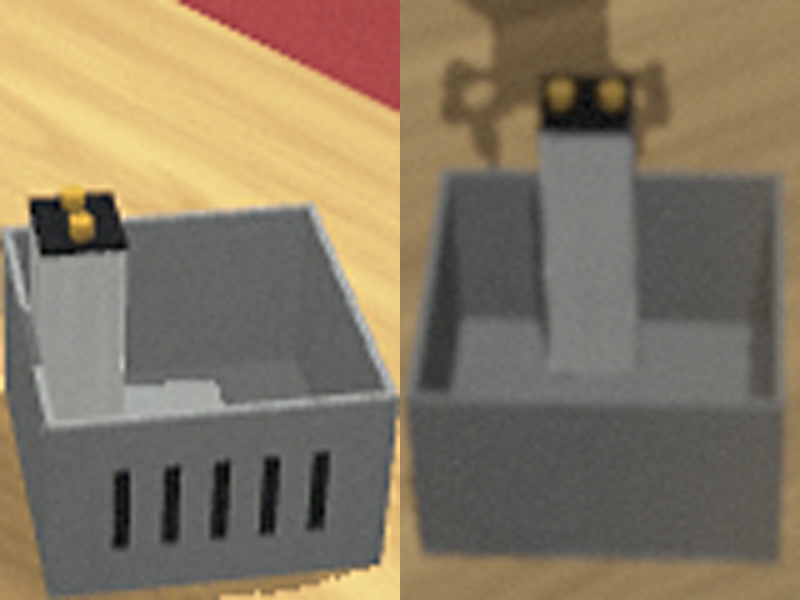

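The cell stands upright and free in the case's -x end, posts up (side crop (75,200) and (82,228)). The case is unmoved and the gripper is clear. Handing in.

```bash
python3 -c "
from workcell import *
print(job_done())"
```

```text
the job is handed in; nothing more can be done
None
```

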